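Seat a lino block on the register key and toggle it down

TASK

Put the grooved lino block into the carving jig with its bare wooden margin against the back fence, and work it gently sideways until you feel its groove drop over the steel register key and it sits fully down, flat on the board, without forcing it. Only once it is fully home, leave hold of it and swing the toggle clamp's handle over until it locks flat, with the rubber foot pressing on the bare margin. Do not disturb the other things on the table.

Things in the scene. Friction and masses are not known exactly. Their poses are not given: they have to be found in the camera images.
- block_center (a point): Centre of the loose lino block (about 0.15 kg): beech board 52 mm (block x) by 100 mm (block y), 26 mm thick, 4 mm grey-brown lino with a carved leaf sprig on top, 30 mm high in all; this point is 15 mm above its underside, z up. A groove 11 mm wide, 7.5 mm deep runs along the underside's middle in block y. Lies flat on the table. Grasp across the 52 mm. The plain block without lino is not wanted.
- block_margin (a point): Middle of the top edge of the block's bare end: the lino leaves the 20 mm at the block's +y end bare (the margin, wood top 26 mm above the underside). The point is on the +y end face, 50 mm from the block's centre.
- jig: Carving jig, fixed: plywood board 200 mm (jig x) by 225 mm (jig y, -85 to +140), 18 mm thick. Origin at table height under the place where the block's centre ends when it touches the fence mid-way. Jig +y points to fence and clamp. The wooden fence lies along jig x, 150 mm long, 12 thick, 10 above the board, its face at jig y = +50 mm. Pressing the block on it with over 60 N does harm.
- jig_bed (a point): Top of the board, 18 mm above the jig's origin, axes as the jig's. A steel register key, 8 mm wide in jig x, 5 mm high, y -33 to +27 mm, is locked by hand anywhere from -9 to +9 mm along jig x: not measured, to be found by feel. Off the key the block rides 5 mm too high and rocks when let go; with the groove within 1.5 mm of the key it drops. Seated, its centre is 33 mm above the table.
- clamp: Steel toggle clamp fixed on the board behind the fence. Origin on the pivot of its pressing bar: jig x 0, y +85 mm, 56 mm above the table; axes as the jig's. The bar carries a rubber foot 16 mm wide on a spring of 3.5 N/mm, 52 mm from the pivot; closed, it presses the seated block's margin at jig y = +33 mm with about 14 N. Open, the bar stands up behind the fence, 120 mm above the table.
- clamp_hinge (a point): Pivot axis of the clamp's handle (along jig x), at jig x 0, y +121 mm, 74 mm above the table.
- clamp_handle (a joint): How far the clamp's handle is turned: 0 is open as at the start, handle raised 1.20 rad above level; 1.20 is closed, handle level and pointing to jig +y. It stays where it is left. Lowering it swings the bar down through a toggle link: the foot meets the block at about 0.9, dead centre is at 1.10, beyond that it snaps to 1.20 and stays. It takes about 2 N at the grip, up to 5 N near dead centre.
- handle_grip (a point): Middle of the black rubber sleeve on the handle, 15 mm round, 70 mm long, 83 mm from the handle's pivot. It can be pinched from above across its width (along jig x) or pushed down. The point's y points along the handle, away from its pivot.
Things that resemble listed ones, but are neither listed nor needed, are in the scene too. Of the things that look like the part that bears block_center, take the one that is farthest from the robot's base at the start.

How it is judged:
By the outcome, as a careful person would: the job done as asked, in the order asked, and still so for the second after the job is handed in, with the robot touching nothing.
It also fails if it takes over 67 s, if anything falls off the work surface, if the arm or the gripper's body presses on something with over 40 N, if the wrist force passes 120 N, or if a joint passes its speed limit or range.

ROBOT

A 7-joint arm with a two-finger parallel gripper is mounted at the origin on the work surface. World frame = base frame: x ahead of the robot, y to its left, z up, the work surface at z = 0. Lengths are in m, angles in rad, forces in N, time in s.
With the tool pointing down it reaches from about 0.4 to 0.925 m from the base axis. Payload 4.1 kg.
Tool frame: the origin (TCP) lies between the finger pads; the fingertips stand 22 mm ahead of it and the grasp point (between the pads) lies 3 mm ahead of it; z points along the fingers, y is the line along which they close (so a half turn about z gives the same grasp; the last joint's range is limited). The gripper opens to 85 mm and grips with 20 to 120 N. Pads are 22 mm wide; open, the fingers measure 114 mm over their backs; the gripper's body (76 mm by 85 mm) begins 54 mm behind the grasp point. The pads swing forward as they close: fully open they stand 13 mm farther back than shut.
Start: joints at [-1.281, 0.398, 0.045, 1.537, -0.019, 1.207, -0.051], TCP at [0.246, 0.602, 0.253] pointing down, gripper open.
Joint ranges: [-2.82, 2.82], [-0.49, 2.23], [-1.37, 1.46], [0, 2.46], [-1.36, 4.5], [0.23, 2], [-2.94, 2.94]. Speed limits (rad/s): [2.57, 2.57, 3.14, 3.14, 3.14, 3.14, 3.14].

INTERFACE

Orientations are given as a unit quaternion [w, x, y, z].
In Python, from rig import arm, eyes gives the robot as it stands. The module is installed in compiled form; this text tells all that it offers. Calls block until the motion is done:
- arm.move_ptp(position, orientation): joint-space move of the TCP to a pose.
- arm.line_to(position, frame=None, speed=0.15): straight line of the TCP; frame=None keeps the orientation; speed is the mean speed in m/s.
- arm.move_joints(angles): joint-space move.
- arm.command_gripper(opening, strength=None): finger opening in m; strength is the grip in N (None keeps the last); returns when the fingers have stopped.
- arm.pause(seconds).
- arm.solve_ik(position, orientation): joint angles nearest the present ones, or None.
- eyes.get_image(name): name is "scene" or "side" or "wrist"; returns the picture (420x560x3 uint8, blue, green, red); there is no depth.
- eyes.camera_model(name): a dict with "camera_matrix" (3x3 intrinsics, pixels), "view" (4x4, takes a point from world to camera coordinates). Camera axes: x right, y up, looking along -z (the intrinsics and any distortion apply to the point x, -y, -z); pixel columns grow to the right and rows downward; lengths in m; the calibration is good to about 2 mm. A picture is of the moment at which its call begins: read the wrist's pose just before it. camera_model takes no time and is no camera call; for the wrist camera it gives the pose at the moment of the call.
A pose or a line that the arm cannot do raises arm.PlanningError and nothing moves.
- arm.hand_in(): hands the job in; it is judged then, once.
Trained networks look in the newest picture that a camera, given by its name, has taken for a name from the list of things; names that differ only in an ending like _2 or _b are one class to them, and where a whole thing is asked for, a point or a joint stands for the part that bears it (a point fixed in the world has none). Each returns a list of dicts, best first, with "p" (0 to 1); they miss things now and then, are a little off and sometimes report something else, mostly with a low value. They report only what shows in the picture. A call takes as long as a camera call. They do not tell look-alikes from the thing itself.
- eyes.spot_in(thing, camera): "extent" ([left, top, right, bottom] in pixels, round what is visible of it).
- eyes.trace(thing, camera): "mask" (420x560 bool, what is visible of it) and "extent" ([left, top, right, bottom] in pixels, round what is visible of it).
- eyes.landmark_of(thing, camera): "location" ([column, row] in pixels: a listed point, or the origin of a listed thing).
Readings, each from a call of its own:
- arm.read_time_s(): time.
- arm.read_joint_pos(): joint angles.
- arm.read_joint_velocities(): joint speeds.
- arm.read_effort(): joint torques, N m.
- arm.read_tcp_pos(): TCP position.
- arm.read_tcp_rot(): TCP orientation.
- arm.read_wrist_force(): force on the tool from outside, world axes, zero at the start.
- arm.read_ft_torque(): the same for the moment, N m.
- arm.read_opening(): finger opening in m.
- arm.read_grasp_force(): force on a finger pad.
Only numpy, scipy, OpenCV 4.12 (cv2) and the standard library are available. Lean on these libraries where they do the work, as an engineer would, in place of code of your own. Each camera call takes 0.05 s, during which the arm holds its last target. There are 200 camera calls.

## Working session

There is one attempt and no reset: what is moved stays moved. The work goes in short steps, each a Python script; the robot and the scene stay as the last script left them, time stands still between calls to the robot, and variables do not carry over. Pictures are saved under pics/ and viewed, at most 10 in all, crops included, and the job is handed in when it is done.

```bash
mkdir -p pics; cat > h.py <<'E'
import numpy as np, cv2
from rig import arm, eyes
def ray(cam,px,m=None):
    m=m or eyes.camera_model(cam); K=np.array(m["camera_matrix"]);V=np.array(m["view"])
    d=np.array([(px[0]-K[0,2])/K[0,0],-(px[1]-K[1,2])/K[1,1],-1.])
    R=V[:3,:3]; return -R.T@V[:3,3], R.T@d
def atz(cam,px,z,m=None):
    o,d=ray(cam,px,m); return o+d*(z-o[2])/d[2]
def proj(cam,p,m=None):
    m=m or eyes.camera_model(cam); K=np.array(m["camera_matrix"]);V=np.array(m["view"])
    c=V[:3,:3]@np.array(p)+V[:3,3]; return K[0,0]*c[0]/-c[2]+K[0,2], K[1,1]*-c[1]/-c[2]+K[1,2]
E
python3 - <<'E'
from h import *
for c in("scene","side"):
    m=eyes.camera_model(c); print(c,list(m.keys()),ray(c,(280,210))[0])
    im=eyes.get_image(c);cv2.imwrite(f"pics/{c}0.png",im)
    for t,z in(("block_center",.015),("block_margin",.026),("jig",0),("jig_bed",.018),("clamp",.056),("clamp_hinge",.074),("handle_grip",.15)):
        for r in eyes.landmark_of(t,c): 
            if r["p"]>.15: print(t,round(r["p"],2),np.round(r["location"]),np.round(atz(c,r["location"],z),3))
E
```

```text
scene ['camera_matrix', 'view'] [ 1.25020726 -0.31997035  0.83461285]
block_center 0.96 [211. 340.] [ 0.583 -0.264  0.015]
block_center 0.84 [214. 292.] [ 0.458 -0.236  0.015]
block_center 0.73 [156. 226.] [ 0.193 -0.333  0.015]
block_margin 0.89 [162. 236.] [ 0.249 -0.324  0.026]
block_margin 0.68 [234. 326.] [ 0.572 -0.213  0.026]
block_margin 0.6 [187. 286.] [ 0.435 -0.289  0.026]
jig 0.7 [350. 293.] [0.529 0.058 0.   ]
jig_bed 0.78 [348. 288.] [0.529 0.051 0.018]
clamp 0.95 [388. 259.] [0.505 0.154 0.056]
clamp_hinge 0.72 [398. 248.] [0.493 0.18  0.074]
handle_grip 0.72 [416. 222.] [0.504 0.206 0.15 ]
side ['camera_matrix', 'view'] [-0.13130859 -0.57014046  0.58507347]
block_center 0.81 [369. 265.] [ 0.457 -0.247  0.015]
block_center 0.68 [320. 363.] [ 0.195 -0.326  0.015]
block_center 0.62 [401. 244.] [ 0.571 -0.26   0.015]
block_margin 0.72 [379. 274.] [ 0.436 -0.286  0.026]
block_margin 0.65 [335. 338.] [ 0.246 -0.318  0.026]
block_margin 0.6 [379. 230.] [ 0.571 -0.201  0.026]
jig 0.88 [290. 206.] [0.533 0.06  0.   ]
jig_bed 0.94 [290. 201.] [0.53  0.058 0.018]
clamp 0.67 [264. 181.] [0.514 0.141 0.056]
clamp_hinge 0.77 [253. 172.] [0.509 0.179 0.074]
handle_grip 0.63 [244. 146.] [0.497 0.199 0.15 ]
```

View pics/scene0.png

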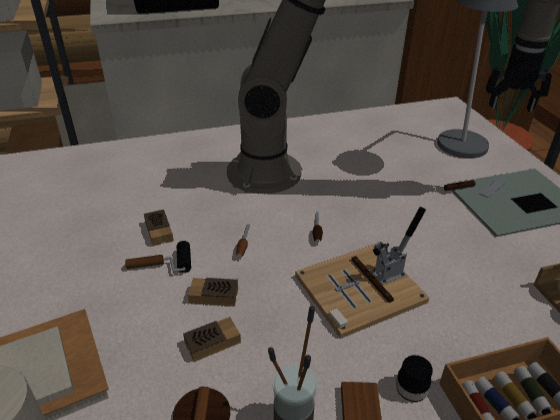

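View pics/side0.png

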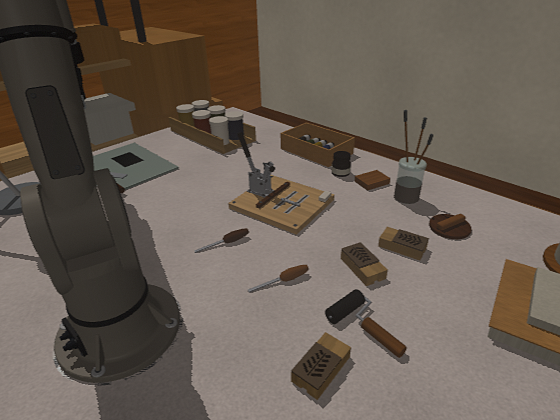

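Lino blocks (scene): A (211,340) at ≈0.63 m, B (214,292) at ≈0.51 m and C (156,226) at ≈0.38 m. The plain block is at (360,400). I want A, the farthest lino block. Its bare margin faces right, towards (234,326). The jig is at (350,290), and I'll look at both from close up with the wrist camera.

```bash
cat >> h.py <<'E'
def Q(yaw):  # tool down; tool x axis at angle yaw in world, tool y = at yaw-90deg
    return np.array([0,np.cos(yaw/2),np.sin(yaw/2),0.])
def look(name,things):
    m=eyes.camera_model("wrist"); im=eyes.get_image("wrist"); cv2.imwrite(f"pics/{name}.png",im)
    for t,z in things:
        for r in eyes.landmark_of(t,"wrist"):
            if r["p"]>.15: print(t,round(r["p"],2),np.round(r["location"]),np.round(atz("wrist",r["location"],z,m),4))
    return im
E
python3 - <<'E'
from h import *
from scipy.spatial.transform import Rotation as Ro
q=arm.read_tcp_rot(); R=Ro.from_quat(np.r_[q[1:],q[0]]).as_matrix(); print(np.round(R,2))
o,d=ray("wrist",(280,210)); print("cam in tool",R.T@(o-arm.read_tcp_pos()),R.T@d)
for yaw in np.arange(-3.14,3.2,.785):
  for p in((.53,.03,.3),(.58,-.25,.25)):
    j=arm.solve_ik(p,Q(yaw)); print(round(yaw,2),p,None if j is None else np.round(j,2))
E
```

```text
[[-0.93  0.38  0.  ]
 [ 0.38  0.93  0.  ]
 [-0.    0.   -1.  ]]
cam in tool [ 7.96662568e-02  9.09803915e-05 -1.20077081e-01] [-0.30361631 -0.00670394  0.95280962]
-3.14 (0.53, 0.03, 0.3) [-0.62  0.17  0.55  1.77 -0.09  1.23  1.53]
-3.14 (0.58, -0.25, 0.25) [-0.27  0.5   0.87  1.6  -0.4   1.23  2.25]
-2.36 (0.53, 0.03, 0.3) [-0.54  0.16  0.46  1.77 -0.08  1.23  2.3 ]
-2.36 (0.58, -0.25, 0.25) [ 1.12  0.6  -1.16  1.57  0.56  1.35  2.26]
-1.57 (0.53, 0.03, 0.3) [ 0.81  0.3  -1.15  1.73  0.29  1.29  2.74]
-1.57 (0.58, -0.25, 0.25) [-0.45  0.71  1.27  1.61 -0.69  1.35 -2.23]
-0.78 (0.53, 0.03, 0.3) [-1.14  0.37  1.28  1.78 -0.37  1.27 -2.12]
-0.78 (0.58, -0.25, 0.25) [-0.45  0.71  1.27  1.61 -0.69  1.35 -1.44]
0.0 (0.53, 0.03, 0.3) [-0.86  0.21  0.84  1.77 -0.16  1.24 -1.54]
0.0 (0.58, -0.25, 0.25) [-0.32  0.53  0.96  1.6  -0.46  1.24 -0.85]
0.79 (0.53, 0.03, 0.3) [-0.78  0.19  0.74  1.77 -0.13  1.23 -0.79]
0.79 (0.58, -0.25, 0.25) [-0.33  0.54  0.97  1.6  -0.46  1.25 -0.06]
1.57 (0.53, 0.03, 0.3) [-0.73  0.18  0.69  1.77 -0.12  1.23 -0.01]
1.57 (0.58, -0.25, 0.25) [-0.34  0.55  0.99  1.61 -0.48  1.25  0.74]
2.36 (0.53, 0.03, 0.3) [-0.68  0.18  0.62  1.77 -0.11  1.23  0.76]
2.36 (0.58, -0.25, 0.25) [-0.35  0.56  1.01  1.61 -0.49  1.25  1.53]
3.14 (0.53, 0.03, 0.3) [-0.62  0.17  0.55  1.77 -0.09  1.23  1.53]
3.14 (0.58, -0.25, 0.25) [-0.27  0.5   0.87  1.6  -0.4   1.23  2.25]
```

```bash
python3 - <<'E'
from h import *
j=arm.solve_ik((.58,-.23,.22),Q(-1.4));print(np.round(j,2))
arm.move_ptp((.525,.04,.33),Q(-1.37)); print(np.round(arm.read_joint_pos(),2),arm.read_time_s())
look("wj",(("jig",0),("jig_bed",.018),("clamp",.056),("clamp_hinge",.074),("handle_grip",.151)))
arm.move_ptp((.58,-.23,.22),Q(-1.4)); print(np.round(arm.read_joint_pos(),2),arm.read_time_s())
look("wb",(("block_center",.015),("block_margin",.026)))
r=eyes.trace("block_center","wrist")
for x in r: print(x["p"],x["extent"])
E
```

```text
[-0.49  0.73  1.26  1.66 -0.73  1.3  -2.05]
[-1.18  0.31  1.28  1.74 -0.3   1.32 -2.78] 3.125
jig 0.56 [275. 177.] [0.5298 0.0619 0.    ]
jig 0.45 [274. 286.] [0.4995 0.2192 0.    ]
jig_bed 0.93 [276. 176.] [0.5291 0.0567 0.018 ]
clamp 0.74 [278. 249.] [0.5107 0.1362 0.056 ]
handle_grip 0.7 [270. 349.] [0.5037 0.2046 0.151 ]
[-0.38  0.57  1.    1.66 -0.51  1.2  -2.23] 4.5667
block_center 0.75 [287. 150.] [ 0.5822 -0.261   0.015 ]
block_center 0.27 [291. 208.] [ 0.5685 -0.2075  0.015 ]
block_margin 0.95 [453. 159.] [ 0.4355 -0.2801  0.026 ]
block_margin 0.8 [290. 207.] [ 0.5704 -0.2112  0.026 ]
0.72 [257.6, 95.5, 322.5, 210.5]
```

```bash
python3 -c "
import cv2,numpy as np
cv2.imwrite('pics/both.png',cv2.resize(np.hstack([cv2.imread('pics/wj.png'),cv2.imread('pics/wb.png')]),(800,300),interpolation=cv2.INTER_AREA))"
```

```text
(no output)
```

View pics/both.png

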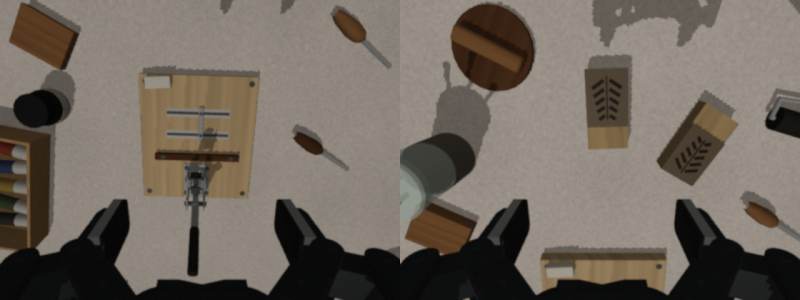

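Left half: the jig in the wrist view, with its origin at about (276,177) in full pixels and the key visible as a pale bar at about (282,172). Right half: block A at (287,150), with lino and leaf, and its bare margin on the jig side, which is the right choice. I'll zoom in for the angles and the key.

```bash
python3 - <<'E'
import cv2,numpy as np
a=cv2.imread('pics/wj.png')[90:290,185:375]; b=cv2.imread('pics/wb.png')[85:220,240:340]
a=cv2.resize(a,None,fx=2.9,fy=2.9,interpolation=cv2.INTER_CUBIC); b=cv2.resize(b,None,fx=2.4,fy=2.4,interpolation=cv2.INTER_CUBIC)
c=np.zeros((590,800,3),np.uint8); c[:a.shape[0],:a.shape[1]]=a; c[:b.shape[0],555:555+b.shape[1]]=b[:,:245]
cv2.imwrite('pics/zoom.png',c)
E
```

```text
(no output)
```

View pics/zoom.png

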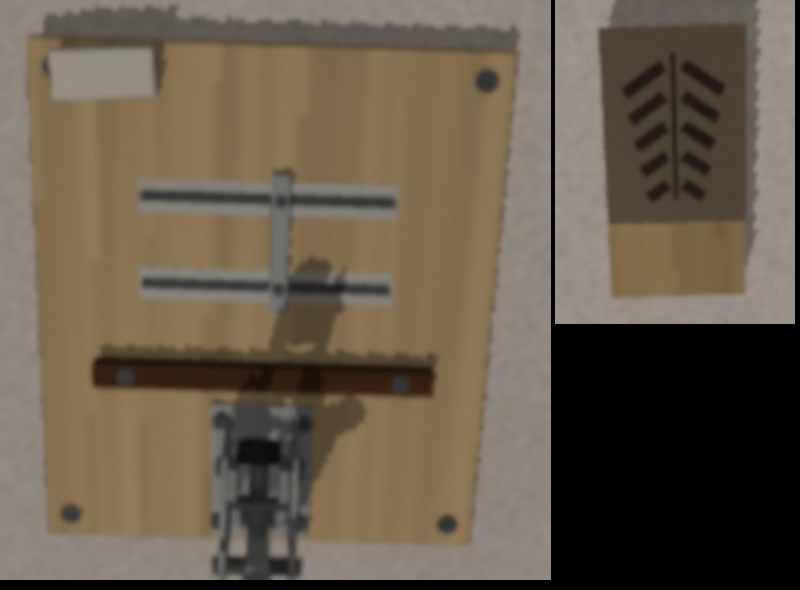

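```bash
python3 - <<'E'
from h import *
from scipy.spatial.transform import Rotation as Ro
def T(p,q):
    M=np.eye(4);M[:3,:3]=Ro.from_quat(np.r_[q[1:],q[0]]).as_matrix();M[:3,3]=p;return M
m=eyes.camera_model("wrist"); Tn=T(arm.read_tcp_pos(),arm.read_tcp_rot())
mj=dict(m); mj["view"]=np.array(m["view"])@Tn@np.linalg.inv(T((.525,.04,.33),Q(-1.37)))
J=lambda u,v,z: atz("wrist",(185+(u+.5)/2.9-.5,90+(v+.5)/2.9-.5),z,mj)[:2]
B=lambda u,v,z: atz("wrist",(240+(u-555)/2.4,85+v/2.4),z,m)[:2]
ang=lambda d: np.arctan2(-d[0],d[1])   # direction as jig y -> yaw
c=[J(*p,.018) for p in((28,38),(517,50),(470,543),(48,532))]
print("sizes",[round(np.linalg.norm(c[i]-c[i-3]),4) for i in range(4)])
# model corners jig: img left=+x, top=-y
mod=np.array([(.1,-.085),(-.1,-.085),(-.1,.14),(.1,.14)]);C=np.array(c)
mc=mod.mean(0);cc=C.mean(0);H=(mod-mc).T@(C-cc);U,S,Vt=np.linalg.svd(H);R=Vt.T@U.T
th=np.arctan2(R[1,0],R[0,0]);o=cc-R@mc;print("jig",o,"th",th,"det",np.linalg.det(R),"resid",(C-(mod@R.T+o))*1e3)
for n,p in(("key",(282,172,.023)),("key",(279,309,.023)),("fence",(95,360,.028)),("fence",(433,369,.028))): print(n,np.round(R.T@(J(*p)-o)*1e3,1))
b=[B(600,30,.03),B(745,24,.03),B(745,293,.026),B(612,297,.026)]
print("sizes",[round(np.linalg.norm(b[i]-b[i-3]),4) for i in range(4)])
mod=np.array([(.026,-.05),(-.026,-.05),(-.026,.05),(.026,.05)]);C=np.array(b);cc=C.mean(0);U,S,Vt=np.linalg.svd(mod.T@(C-cc));R=Vt.T@U.T
print("block",cc,"th",np.arctan2(R[1,0],R[0,0]),np.round((C-cc-mod@R.T)*1e3,1))
E
```

```text
sizes [np.float64(0.1972), np.float64(0.2231), np.float64(0.1987), np.float64(0.2218)]
jig [0.52838758 0.05464668] th 0.17087185137094202 det 0.9999999999999994 resid [[-1.92898703  1.55368022]
 [ 1.01463886  0.86466262]
 [ 1.10842517 -1.05750214]
 [-0.194077   -1.3608407 ]]
key [ -5.3 -33.3]
key [-5.8 25.6]
fence [73.4 49.4]
fence [-73.5  49.3]
sizes [np.float64(0.0504), np.float64(0.0992), np.float64(0.0517), np.float64(0.0988)]
block [ 0.57908914 -0.25905281] th 0.20479210491217595 [[-1.   0.5]
 [ 0.6  0.4]
 [ 0.3 -0.5]
 [-0.  -0.5]]
```

The key is visible at jig x ≈ −5.5 mm, and the board, fence and block sizes all agree with the description. Next I grasp.

```bash
cat >> h.py <<'E'
TH=.1709; JO=np.array([.5284,.0546]); RJ=np.array([[np.cos(TH),-np.sin(TH)],[np.sin(TH),np.cos(TH)]])
def J2W(x,y,z): return np.r_[JO+RJ@np.array([x,y]),z]
def inJ(): p=np.array(arm.read_tcp_pos()); return np.r_[RJ.T@(p[:2]-JO),p[2]]
def F():
    f=np.array(arm.read_wrist_force()); return np.r_[RJ.T@f[:2],f[2]]
QJ=Q(TH-np.pi/2); GY=-.005
E
python3 - <<'E'
from h import *
th=.2048; c=np.array([.5791,-.2591]); g=c+GY*np.array([-np.sin(th),np.cos(th)]); q=Q(th-np.pi/2)
arm.move_ptp((*g,.10),q); arm.line_to((*g,.027),speed=.1); print(F())
arm.command_gripper(.04,40); print(arm.read_opening(),arm.read_grasp_force(),F())
arm.line_to((*g,.13),speed=.15); arm.pause(.2); print("lifted",F(),arm.read_opening(),arm.read_grasp_force())
arm.move_ptp(J2W(0,-.015+GY,.13),QJ); arm.pause(.2)
print(inJ(),F(),np.round(arm.read_joint_pos(),2),arm.read_time_s())
cv2.imwrite("pics/w2.png",eyes.get_image("wrist"))
E
```

```text
[-0.29853354 -0.68110626  0.7543129 ]
0.05103248179482799 44.37855961848982 [0.02349743 0.1430494  4.19529775]
lifted [ 0.28136048  0.64713066 -1.83013322] 0.05087405508705026 43.701190097490326
[ 0.00014516 -0.02162134  0.13021619] [ 0.5665015  -0.61321478 -1.97986101] [-0.92  0.53  1.02  1.96 -0.56  0.96 -2.6 ] 9.0167
```

View pics/w2.png

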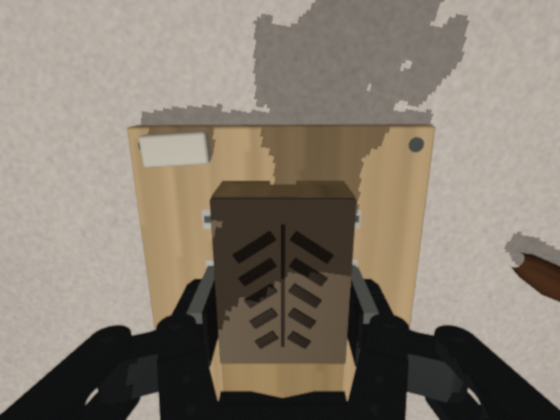

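The block is held square between the fingers, with its margin towards the fence. Next I descend by feel, touch the fence and slide sideways.

```bash
python3 - <<'E'
from h import *
F0=F(); t=inJ(); x,y,z=0,-.015+GY,.056
def go(s=.05):
    arm.line_to(J2W(x,y,z),speed=s); return F()-F0
go(.1)
for i in range(24):
    z-=.0005; f=go(.02)
    if f[2]>2.5: break
print("touch z",z,inJ(),f)
for i in range(40):
    if f[1]<-4: break
    y+=.0007; f=go(.02)
print("fence",y,inJ(),f,arm.read_time_s())
log=[]
y-=.0002
for i in range(22):
    x-=.0006; f=go(.02)
    if f[2]<1.5: z-=.0006; f=go(.02)
    log.append((x*1e3,z*1e3,*f))
    if z<.0465 or f[2]>15: break
print(np.round(log,2)); print(inJ(),arm.read_time_s())
E
```

```text
touch z 0.050499999999999996 [ 8.07729934e-05 -2.00455248e-02  5.07509380e-02] [-1.4530457  -0.42102254  2.7280131 ]
fence -0.017200000000000003 [ 0.00045691 -0.01751892  0.05077092] [ 0.10154294 -4.27228127  5.50813077] 13.7083
[[-0.6  50.5   2.24 -3.7   5.36]
 [-1.2  50.5   3.37 -3.25  6.02]
 [-1.8  50.5   3.74 -1.42  6.89]
 [-2.4  50.5   4.15 -0.22  6.61]
 [-3.   49.9   0.16 -0.44 -0.28]
 [-3.6  49.3  -0.1  -0.56 -0.48]
 [-4.2  48.7   0.08 -0.56  0.73]
 [-4.8  48.1  -0.09 -1.42  0.22]
 [-5.4  47.5  -0.43 -0.58 -0.49]
 [-6.   46.9   0.77 -1.06 -0.91]
 [-6.6  46.3   3.24  0.12  0.9 ]]
[-0.00596949 -0.0174441   0.04651622] 18.2083
```

It dropped into the groove from about x −2.7 mm, and the side load returned at about −6. The earlier −4 N was friction, because the fence is still about 12 mm away. I'll centre it, slide it along the key to the fence and then seat it.

```bash
python3 - <<'E'
from h import *
F0=np.array([.57,-.61,-1.98]); x,y,z=-.005,-.0174,.0468
def go(s=.05):
    arm.line_to(J2W(x,y,z),speed=s); return F()-F0
f=go(); print("centred",f)
y=-.0085; f=go(.03); print("near fence",f,inJ())
for i in range(16):
    y+=.0006; f=go(.02)
    if f[1]<-5: break
print("fence",y,f,inJ())
for i in range(10):
    z-=.0004; f=go(.02)
    if f[2]>4: break
print("down",z,f,inJ(),arm.read_time_s())
cv2.imwrite("pics/side1.png",cv2.resize(eyes.get_image("side")[120:260,200:370],None,fx=4,fy=4,interpolation=cv2.INTER_CUBIC))
E
```

```text
centred [-1.1535099   0.98565939  0.78282378]
near fence [-1.06337539  0.52370202  0.17548333] [-0.00509429 -0.00815346  0.04671569]
fence -0.00010000000000000265 [-1.43282596 -5.94062318  0.32471685] [-0.00501294 -0.00273457  0.04712611]
down 0.04480000000000001 [-1.72070376 -7.05553406  7.16237982] [-0.00476823 -0.00282272  0.04579551] 23.6583
```

View pics/side1.png

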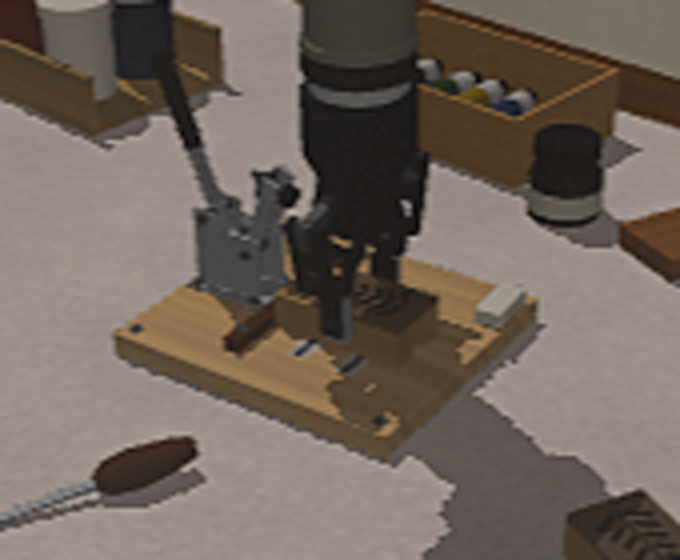

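TCP z is now 45.8 mm against 50.75 when riding on the key, a full 5 mm drop, and fence contact was gentle at about 6 N. The side view shows the block flat against the fence. I'll release it, check, and view.

```bash
python3 - <<'E'
from h import *
arm.line_to(J2W(-.0049,-.0024,.0455),speed=.02); print(F())
arm.command_gripper(.083); arm.pause(.2); p=inJ(); print("rel",p,F())
arm.line_to(J2W(-.0049,-.0024,.13),speed=.15)
arm.line_to(J2W(-.0049,-.03,.22),speed=.25)
look("w3",(("block_center",.033),("block_margin",.044)))
for c in("scene","side"):
    eyes.get_image(c)
    for t,z in(("block_center",.033),("block_margin",.044)):
        for r in eyes.landmark_of(t,c):
            w=atz(c,r["location"],z); print(c,t,round(r["p"],2),np.round(RJ.T@(w[:2]-JO),4)) if np.linalg.norm(w[:2]-JO)<.1 else 0
for y,z in((.1,.2),(.15,.16),(.2,.1)): print(np.round(arm.solve_ik(J2W(0,y,z),QJ),2))
print(arm.read_time_s())
E
```

```text
[-0.48150945 -3.55149369  2.8165893 ]
rel [-0.00491318 -0.00226387  0.04547403] [-0.7357018   0.36338776  0.26771566]
block_center 0.93 [282. 222.] [0.5228 0.0548 0.033 ]
block_margin 0.77 [280. 278.] [0.5159 0.1052 0.044 ]
scene block_center 0.86 [-0.0005  0.0023]
scene block_margin 0.84 [-0.0035  0.0597]
side block_center 0.7 [-0.009   0.0007]
side block_margin 0.62 [0.0009 0.0556]
[-1.24  0.46  1.13  1.9  -0.47  1.09 -2.89]
[-1.27  0.52  1.08  1.92 -0.54  1.03 -2.93]
[-1.32  0.67  1.06  1.94 -0.71  0.97 -2.89]
26.2917
```

View pics/w3.png

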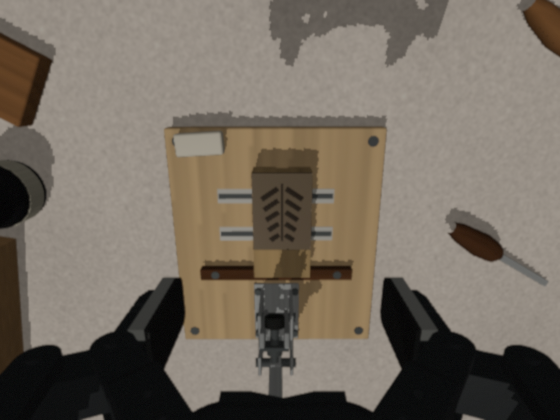

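The block sits square, tight against the fence and flat, with its margin under the clamp (bare end at about (280,262)). Next I push the handle over with closed fingertips. I'll turn the wrist half a turn first, because joint 7 is near its limit.

```bash
python3 - <<'E'
from h import *
QH=Q(TH+np.pi/2)
arm.command_gripper(0.0)
arm.move_ptp(J2W(0,.06,.26),QH); print(np.round(arm.read_joint_pos(),2))
arm.line_to(J2W(0,.120,.24),speed=.2); arm.line_to(J2W(0,.122,.179),speed=.15); arm.pause(.1); F0=F(); print(F0,arm.read_opening())
def pt(a,d=.008):
    cy=.121+.083*np.cos(a)-d*np.sin(a); cz=.074+.083*np.sin(a)+d*np.cos(a)
    return J2W(0,cy-.011,cz+.022)
log=[]
for a in list(np.arange(1.25,.05,-.1))+[.05,.0,-.03]:
    arm.line_to(pt(a),speed=.05); f=F()-F0; log.append((a,*f,*inJ()[1:]*1e3))
    if np.linalg.norm(f)>25: print("stop"); break
print(np.round(log,2),arm.read_time_s())
cv2.imwrite("pics/side2.png",cv2.resize(eyes.get_image("side")[120:260,200:370],None,fx=4,fy=4,interpolation=cv2.INTER_CUBIC))
E
```

```text
[-0.74  0.2   0.52  1.82 -0.11  1.15 -0.02]
[0.08412816 1.10895904 0.50237976] 0.00011073718434186769
[[ 1.2500e+00 -6.2000e-01 -1.2200e+00 -6.4000e-01  1.2937e+02  1.7764e+02]
 [ 1.1500e+00  4.0000e-01 -1.3900e+00 -5.2000e-01  1.3713e+02  1.7487e+02]
 [ 1.0500e+00 -2.2000e-01 -1.3100e+00 -5.4000e-01  1.4492e+02  1.7175e+02]
 [ 9.5000e-01  5.6000e-01 -1.4300e+00 -5.6000e-01  1.5232e+02  1.6788e+02]
 [ 8.5000e-01 -9.4000e-01 -1.2900e+00 -1.5000e-01  1.5931e+02  1.6333e+02]
 [ 7.5000e-01 -2.7000e-01 -1.3400e+00 -4.4000e-01  1.6575e+02  1.5809e+02]
 [ 6.5000e-01  4.3000e-01 -1.2100e+00 -1.7900e+00  1.7162e+02  1.5221e+02]
 [ 5.5000e-01 -8.1000e-01 -1.6000e+00  3.2000e-01  1.7693e+02  1.4580e+02]
 [ 4.5000e-01  3.1000e-01 -1.5200e+00 -5.4000e-01  1.8149e+02  1.3886e+02]
 [ 3.5000e-01 -2.4000e-01 -1.0000e+00 -6.0000e-02  1.8542e+02  1.3153e+02]
 [ 2.5000e-01  4.3000e-01 -6.8000e-01  1.8000e-01  1.8854e+02  1.2412e+02]
 [ 1.5000e-01  4.1000e-01 -1.4600e+00 -5.4000e-01  1.9099e+02  1.1588e+02]
 [ 5.0000e-02 -1.3000e-01 -1.2900e+00  2.4000e-01  1.9245e+02  1.0746e+02]
 [ 0.0000e+00 -7.8000e-01  6.0000e-02  3.2000e-01  1.9297e+02  1.0385e+02]
 [-3.0000e-02 -4.2200e+00 -2.8300e+00  1.1730e+01  1.9308e+02  1.0321e+02]] 35.0167
```

View pics/side2.png

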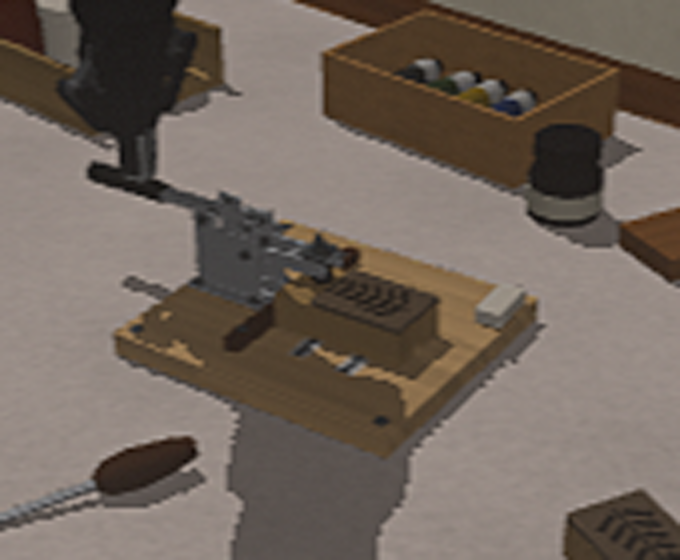

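The handle is level with a firm 12 N stop, and the foot is down on the margin. I'll retreat and check that it stays.

```bash
python3 - <<'E'
from h import *
arm.line_to(J2W(0,.193,.22),speed=.15); arm.line_to(J2W(0,.14,.32),speed=.25); arm.pause(.3)
a=cv2.resize(eyes.get_image("side")[120:260,200:370],None,fx=2.8,fy=2.8,interpolation=cv2.INTER_CUBIC)
b=cv2.resize(eyes.get_image("scene")[200:340,280:396+0],None,fx=2.8,fy=2.8,interpolation=cv2.INTER_CUBIC)
cv2.imwrite("pics/fin.png",np.hstack([a,b])[:, :800]); print(F(),arm.read_time_s())
E
```

```text
[-0.58865995 -0.10152431  0.72516504] 37.0083
```

View pics/fin.png

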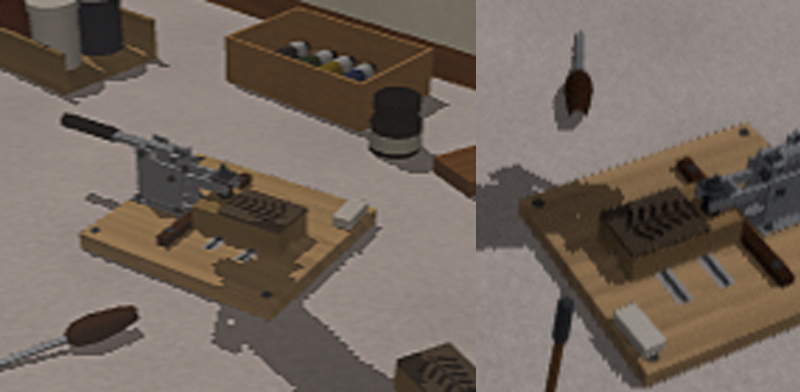

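Side view: the handle at (90,125) lies level by itself and the bar's foot at (240,182) is on the margin. Block and surroundings are undisturbed.

```bash
python3 -c "
from rig import arm
print(arm.hand_in())"
```

```text
the job is handed in; nothing more can be done
None
```

The lino block is seated on the register key with its bare margin against the fence, the toggle clamp is locked flat with its foot on that margin, and the job is handed in at about 37 s of the 67 s allowed.

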